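# Open the icing canister with the unmarked cap

### The job

Open the steel icing canister for refilling: swing its carry handle, which stands over the cap, all the way back until it drops into its end detent, then loosen the red twist-lock cap and lift it off. Nothing shows which way this cap loosens, so try it both ways: one way it stops almost at once and stays locked, the other way it turns an eighth of a turn to a firm stop, where it lifts straight out. Finish still holding the cap in the gripper, upright and still, straight above the canister and at least 6 cm higher than where it sat; do not put it down, leave the handle back in its detent, and do not disturb the things standing round the canister.

Things in the scene. Friction and masses are not known exactly. Their poses are not given: they have to be found in the camera images.
- canister: heavy steel canister that stays put, 124 mm across, 110 mm high to the cap's seat, blue band near its foot. Origin at the centre of its underside on the table, z up; x points to the side to which the handle swings back (to the robot's right and away from it); the handle's hinge line runs along y, 80 mm above the origin, its arms 66 to 75 mm either side of the axis
- cap_seat (a point): middle of the canister's mouth, on its axis 110 mm above the table, where the underside of the seated cap lies. The flat ring round the cap at this height is 72 mm across; the shoulder falls from 76 mm across at 106 mm height to 124 mm across at 88 mm. Inside are a cross-shaped slot for the cap's cross-bar and hidden stops
- carry_handle (a joint): angle of the wire carry handle (rad) about the canister's +y: 0 leans 0.25 rad to the front, 0.25 is upright over the cap, 1.65 is its end stop fully back (1.40 rad beyond upright, nearly level). Starts between 0 and 0.4. Light friction; a detent resists a little up to about 1.24, then pulls it to the end stop; needs at most about 3 N at the grip
- handle_grip (a point): middle of the black round grip of the handle, 16 mm thick, 84 mm long along the canister's y, 110 mm from the hinge line: at joint value q it is at x = 110 mm*sin(q-0.25), z = 80 mm + 110 mm*cos(q-0.25) in the canister's frame (z 190 mm upright, 99 mm fully back). The grip may turn between the fingers that hold it
- cap: loose red round fluted cap with a white disc on top, 50 mm across, 38 mm tall, about 0.1 to 0.17 kg. Origin at the centre of its underside, z up; starts seated with its top 148 mm above the table. A hidden stem with a cross-bar reaches 18 mm below the origin and locks it in the mouth, so unlocked it must rise over 18 mm to come clear
- cap_top (a point): centre of the cap's top. The cap starts locked, midway. Turned one way (clockwise or anticlockwise, differs from start to start, cannot be seen) it stops after about 0.15 to 0.35 rad and stays locked (lifts 4 mm at most); turned the other way it meets a firm stop about 0.8 rad from the start and lifts freely there. It turns easily between the stops and slips in the fingers against one
- kitchen_timer: bystander: wind-up kitchen timer, orange below and white above, 68 mm across, 54 mm high; origin at the centre of its underside
- nozzle_0: bystander: small steel piping nozzle standing upright, 27 mm across, 45 mm high; origin at the centre of its underside
- ring_cutter_0: bystander: round steel pastry cutter, 74 mm across, 30 mm high; origin at the centre of its underside
Things that resemble listed ones, but are neither listed nor needed, are in the scene too. Of the things like the cap, leave any that is yellow; of the rest the larger one is meant.

How it is judged:
On the way, in this order (a step that is already met when the one before it is completed fails the run):
1. the carry handle is swung fully back and sits in its end detent, the cap still in place (value of joint carry_handle above 1.57 rad and z of cap in the frame of canister below 0.118 m), for 0.2 s.
2. the cap is lifted out of the mouth in the gripper (z of cap in the frame of canister above 0.135 m and contact force between the fingers and cap above 0.5 N and value of joint carry_handle above 1.5 rad), for 0.2 s.
At the end, for the whole second after the job is handed in: Fingers hold the cap clear of the canister: underside at least 165 mm above the table (55 mm above its seat), within 60 mm of the canister's axis seen from above, within 0.3 rad of upright, slower than 30 mm/s; handle in its end detent (joint over 1.55 rad) (z of cap in the frame of canister above 0.165 m and horizontal distance between cap and canister below 0.06 m and angle between cap's own z axis and vertical below 0.3 rad and linear speed of cap below 0.03 m/s and contact force between the fingers and cap above 0.5 N and contact force between cap and canister below 0.1 N and value of joint carry_handle above 1.55 rad); the arm keeps its last pose, push and grip.
It fails at once if a bystander (timer, nozzle or cutter) is shifted by more than 25 mm or tipped over (distance of any of kitchen_timer, nozzle_0, ring_cutter_0 from where it was at the start of the episode above 0.025 m or angle between any of nozzle_0, kitchen_timer, ring_cutter_0's own z axis and vertical above 0.6 rad).
It also fails if it takes over 53 s, if anything falls off the work surface, if the arm or the gripper's body presses on something with over 40 N, if the wrist force passes 120 N, or if a joint passes its speed limit or range.

### The arm

A 6-joint arm with a two-finger parallel gripper is mounted at the origin on a cart in front of the work surface, level with it; the furniture and walls round the work are solid. World frame = base frame: x ahead of the robot, y to its left, z up, the work surface at z = 0. Lengths are in m, angles in rad, forces in N, time in s.
With the tool pointing down it reaches from about 0.35 to 0.775 m from the base axis. Payload 7.3 kg.
Tool frame: the origin (TCP) lies between the finger pads; the fingertips stand 17 mm ahead of it and the grasp point (between the pads) lies 2 mm behind it; z points along the fingers, y is the line along which they close (so a half turn about z gives the same grasp; the last joint's range is limited). The gripper opens to 92 mm and grips with 3 to 60 N. Pads are 19 mm wide; open, the fingers measure 130 mm over their backs; the gripper's body (75 mm by 190 mm) begins 47 mm behind the grasp point.
Start: joints at [1.146, 0.342, 1.524, -0, 1.275, -0.146], TCP at [0.144, 0.505, 0.244] pointing down, gripper open.
Joint ranges: [-2.53, 2.53], [-0.77, 2.02], [0.04, 2.7], [-1, 4.14], [0.28, 2.66], [-3.11, 3.11]. Speed limits (rad/s): [2.57, 2.57, 3.14, 3.14, 3.14, 3.14].

### API

Orientations are given as a unit quaternion [w, x, y, z].
In Python, from rig import read_state, capture, close_job, cut_out gives the robot as it stands. The module is installed in compiled form; this text tells all that it offers.
- The arm moves only by the shell command python3 -m crank 'ROWS' [FORCE]. ROWS is JSON, a list that holds one entry, the list of rows, each a list of 5 numbers: the gripper's target within -1 to 1 (shut at 1, half-way at 0, fully open at -1), then the shift along the tool's x, y, z each as a share of 150 mm, from -1 to 1, then the turn about the tool's z as a share of 180 degrees, from -1 to 1. In form: [[[gripper, dx, dy, dz, turn], ...]]. A call has 1 to 8 rows; each row is the pose to reach, as a shift and turn from the pose commanded when the call began, along the tool's axes at that moment, turning the shorter way round; what a row does not reach only later rows make up. A row lasts 1/8 s, in which the tool goes at most 62.5 mm and 10.7 degrees, less where a joint would pass 70% of its speed; a pose out of reach is approached as far as the arm can. A call with a number of a shift or a turn outside -1 to 1 is refused whole. A call with a gripper value outside its range is refused whole. The fingers move at their own pace and stop on an object; FORCE is the grip in N (left out, the last holds). Time passes only in rows, so rows that repeat a pose let the fingers close. It gives the time, the measured TCP pose, the force, the opening and the grip force at its end, in the units of the state.
- read_state(): the state, without advancing time (a new reading comes with each control period).
- capture(name): name is "scene" or "side" or "wrist"; returns a dict with "image" (384x512x3 uint8, red, green, blue), "depth" (384x512 float32, m along the optical axis (not along the pixel's ray), 0 where there is no reading), "intrinsics" (3x3 intrinsics, pixels), "dist" ([k1, k2, p1, p2, k3] as OpenCV has them; the pictures are not rectified), "R" (3x3) and "t" (3): a world point X has camera coordinates R X + t. Camera axes: x right, y down, z forward; pixel columns grow to the right and rows downward; lengths in m; the calibration is good to about 2 mm. A picture is of the moment at which its call begins.
- close_job(): hands the job in; it is judged then, once.
Trained networks look in the newest picture that a camera, given by its name, has taken for a name from the list of things; names that differ only in an ending like _2 or _b are one class to them, and where a whole thing is asked for, a point or a joint stands for the part that bears it (a point fixed in the world has none). Each returns a list of dicts, best first, with "score" (0 to 1); they miss things now and then, are a little off and sometimes report something else, mostly with a low value. They report only what shows in the picture. A call takes as long as a camera call. They do not tell look-alikes from the thing itself.
- cut_out(name, camera): "region" (384x512 bool, what is visible of it) and "rect" ([left, top, width, height] in pixels, round what is visible of it).
The state is a dict: "clock": time; "joint_pos": joint angles; "dq": joint speeds; "joint_efforts": joint torques, N m; "tcp_pos": TCP position; "ee_rot": TCP orientation; "contact_force": force on the tool from outside, world axes, zero at the start; "moment": the same for the moment, N m; "opening": finger opening in m; "finger_force": force on a finger pad.
Only numpy, scipy, OpenCV 4.12 (cv2) and the standard library are available. Lean on these libraries where they do the work, as an engineer would, in place of code of your own. Each camera call takes 0.05 s, during which the arm holds its last target. There are 200 camera calls.

## Working session

There is one attempt and no reset: what is moved stays moved. The work goes in short steps, Python scripts to look and compute and a shell command to move; the robot and the scene stay as the last step left them, time stands still between calls to the robot, and variables do not carry over. Pictures are saved under pics/ and viewed, at most 10 in all, crops included, and the job is handed in when it is done.

```bash
mkdir -p pics
cat > h.py <<'E'
import numpy as np, cv2
from rig import *
def world(c,uv,depth=None):
    uv=np.atleast_2d(np.array(uv,float))
    n=cv2.undistortPoints(uv[:,None,:],c["intrinsics"],c["dist"])[:,0]
    d=np.array([c["depth"][int(v),int(u)] for u,v in uv]) if depth is None else depth
    P=np.c_[n*np.reshape(d,(-1,1)),d]
    return (P-c["t"])@c["R"]
def cloud(c,m):
    v,u=np.where(m&(c["depth"]>0))
    return world(c,np.c_[u,v],c["depth"][v,u])
def save(n,im): cv2.imwrite(f"pics/{n}.png",im[...,::-1])
E
python3 - <<'E'
from h import *
s=read_state();print(s)
ims=[]
for k in ["scene","side"]:
    c=capture(k);ims.append(c["image"])
    for n in ["canister","cap","handle_grip","kitchen_timer","nozzle_0","ring_cutter_0"]:
        for r in cut_out(n,k)[:4]:
            if r["score"]<.2: continue
            P=cloud(c,r["region"]); 
            print(k,n,round(r["score"],2),r["rect"],np.median(P,0).round(3),P.min(0).round(3),P.max(0).round(3)) if len(P) else 0
save("scene",ims[0]);save("side",ims[1])
E
```

```text
{'clock': 0.0, 'joint_pos': array([ 1.14597071e+00,  3.42731047e-01,  1.52505138e+00, -2.46091065e-05,
        1.27539449e+00, -1.46025076e-01]), 'dq': array([-0.00206776,  0.00099348,  0.00195926, -0.00074584, -0.00196965,
        0.00121463]), 'joint_efforts': array([-4.57344740e-04, -4.31244314e+01, -2.44219261e+01,  7.15784915e-02,
        5.61089139e-02, -1.42144786e-04]), 'tcp_pos': array([0.14431429, 0.50436296, 0.24302863]), 'ee_rot': array([-2.11744179e-04,  1.38945626e-01,  9.90299695e-01, -7.63396385e-04]), 'contact_force': array([-0.77574013,  0.42576805,  0.5981151 ]), 'moment': array([ 0.03122268, -0.02266856,  0.00519563]), 'finger_force': 0.0, 'opening': 0.09194409576843827}
scene canister 0.73 [214.7, 194.8, 65.0, 83.1] [ 0.498 -0.074  0.095] [ 0.446 -0.213 -0.003] [ 0.669 -0.033  0.2  ]
scene cap 0.85 [235.4, 207.3, 26.3, 25.8] [ 0.514 -0.087  0.147] [ 0.494 -0.196 -0.004] [ 0.61  -0.07   0.189]
scene cap 0.66 [293.4, 212.4, 17.5, 14.5] [ 0.447 -0.217  0.039] [ 0.43  -0.243  0.001] [ 0.474 -0.206  0.043]
scene cap 0.6 [269.7, 200.9, 16.8, 20.6] [ 0.515 -0.214  0.039
[... 1058 characters left out ...]
.467 -0.159  0.044]
side cap 0.61 [227.1, 229.2, 18.2, 23.9] [ 0.517 -0.224  0.038] [ 0.499 -0.234 -0.002] [ 0.536 -0.153  0.043]
side cap 0.24 [196.0, 134.3, 75.3, 56.2] [ 0.518 -0.098  0.185] [ 0.425 -0.113 -0.002] [0.592 0.245 0.2  ]
side handle_grip 0.71 [201.0, 131.9, 73.1, 61.3] [ 0.523 -0.097  0.18 ] [ 0.425 -0.113 -0.002] [0.617 0.25  0.2  ]
side kitchen_timer 0.61 [249.0, 158.2, 26.5, 22.3] [0.585 0.029 0.041] [ 0.554 -0.073 -0.001] [0.621 0.125 0.093]
side nozzle_0 0.57 [275.9, 181.8, 11.9, 18.5] [ 0.626 -0.056  0.019] [ 0.613 -0.063 -0.002] [ 0.643 -0.002  0.048]
side ring_cutter_0 0.72 [297.2, 278.5, 42.1, 47.5] [ 0.653 -0.37   0.015] [ 0.614 -0.411 -0.003] [ 0.698 -0.31   0.033]
```

Run:
```python
from h import *
from scipy.optimize import least_squares
A=cv2.imread("pics/scene.png");B=cv2.imread("pics/side.png")
a=cv2.resize(A[130:310,160:330],None,fx=2.35,fy=3.3*.71);b=cv2.resize(B[120:300,190:350],None,fx=2.35,fy=2.35)
cv2.imwrite("pics/m.png",np.hstack([a[:420],b[:420]]) )
allp=[];rgb=[]
for k in ["scene","side"]:
    c=capture(k);m=np.zeros((384,512),bool);m[120:310,160:350]=1
    v,u=np.where(m&(c["depth"]>0));P=world(c,np.c_[u,v],c["depth"][v,u]);col=c["image"][v,u].astype(int)
    near=np.hypot(P[:,0]-.51,P[:,1]+.1)<.12
    P=P[near];col=col[near]
    g=P[:,2]>.17
    G=P[g];l=cv2.fitLine(G.astype(np.float32),cv2.DIST_HUBER,0,.01,.01).ravel()
    dark=G[(col[g].max(1)<70)]
    print(k,"grip n",len(G),"mean",G.mean(0),"dir",l[:3],"zmax",np.percentile(G[:,2],95),"dark",len(dark),dark.min(0),dark.max(0),dark.mean(0))
    w=(abs(P[:,2]-.148)<.006)&(col.min(1)>110)&(np.hypot(P[:,0]-.52,P[:,1]+.105)<.04);print("captop",w.sum(),P[w].mean(0),P[w].min(0),P[w].max(0))
    y=P[(P[:,2]>.02)&(P[:,2]<.08)]
    f=least_squares(lambda q:np.hypot(y[:,0]-q[0],y[:,1]-q[1])-.062,[.51,-.1],loss="soft_l1",f_scale=.003);print("cyl",len(y),f.x)
```

```text
scene grip n 444 mean [ 0.51598512 -0.09283755  0.19254017] dir [0.9893691  0.14408594 0.01969921] zmax 0.19869515659551093 dark 61 [ 0.48246254 -0.09528748  0.19088724] [ 0.55298095 -0.08330194  0.19817465] [ 0.52232295 -0.08914514  0.19509538]
captop 213 [ 0.51968033 -0.09585666  0.14857736] [ 0.50092622 -0.11404833  0.14595429] [ 0.54419442 -0.07760501  0.15161261]
cyl 767 [ 0.51918686 -0.09771365]
side grip n 462 mean [ 0.51773161 -0.09784188  0.19052634] dir [0.99023056 0.13879323 0.01341124] zmax 0.1980051818015043 dark 282 [ 0.47994549 -0.10925561  0.18284095] [ 0.56153035 -0.08659425  0.19958749] [ 0.52050483 -0.09877626  0.1927285 ]
captop 139 [ 0.51932912 -0.09467486  0.14859435] [ 0.49406083 -0.11518973  0.14318554] [ 0.5406667  -0.07012811  0.1522213 ]
cyl 1329 [ 0.5192487  -0.09398813]
```

View pics/m.png

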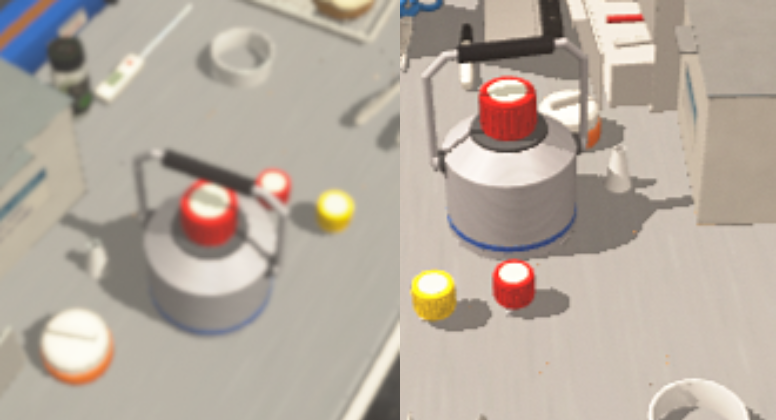

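The cap could be any of three things: the large red one seated on the canister (scene px 248,220), a small red one (277,211), or a yellow one (302,219). I choose the seated red one, and the crop confirms it. Next I check the approach path for tall obstacles.

Run:
```python
from h import *
A=cv2.imread("pics/scene.png");B=cv2.imread("pics/side.png")
cv2.imwrite("pics/full.png",cv2.resize(np.hstack([A,B]),(800,300)))
Q=[]
for k in ["scene","side"]:
    c=capture(k);Q.append(cloud(c,np.ones((384,512),bool)))
P=np.vstack(Q)
xs=np.arange(.1,.9,.1);ys=np.arange(.6,-.5,-.1)
for y in ys: print(round(y,1),[ (lambda z: round(float(np.percentile(z,98)),2) if len(z)>15 else None)(P[(P[:,0]>=x)&(P[:,0]<x+.1)&(P[:,1]>=y)&(P[:,1]<y+.1),2]) for x in xs])
```

```text
0.6 [-0.79, None, None, None, None, None, None, None]
0.5 [0.31, None, None, None, None, None, None, None]
0.4 [0.33, None, None, None, None, None, None, None]
0.3 [-0.79, None, 0.01, 0.01, 0.03, 0.17, 0.17, 0.17]
0.2 [-0.79, None, 0.01, 0.02, 0.07, 0.17, 0.17, 0.17]
0.1 [0.0, None, 0.0, 0.02, 0.0, 0.17, 0.17, 0.17]
0.0 [0.21, None, 0.0, 0.0, 0.05, 0.17, 0.17, 0.17]
-0.1 [0.01, -0.79, 0.0, 0.19, 0.2, 0.15, 0.16, 0.16]
-0.2 [0.0, -0.79, 0.0, 0.19, 0.15, 0.15, 0.15, 0.18]
-0.3 [-0.79, -0.79, 0.0, 0.04, 0.04, 0.0, 0.11, 0.17]
-0.4 [-0.79, -0.79, 0.0, 0.03, 0.0, 0.03, 0.01, 0.12]
```

View pics/full.png

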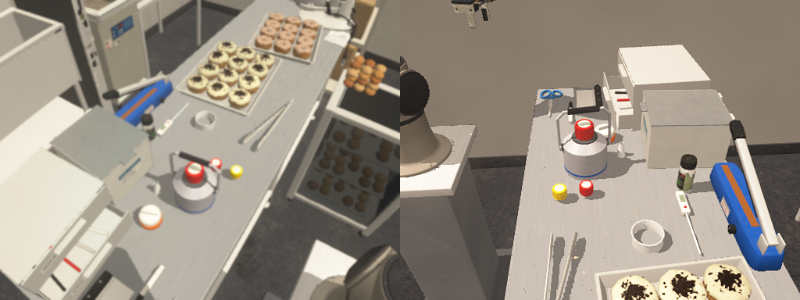

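```bash
python3 -m crank '[[[-0.5,-0.878,-0.792,0,0],[-0.5,-0.878,-0.792,0,0],[-0.5,-0.878,-0.792,0,0],[-0.5,-0.878,-0.792,0,0]]]' 10
python3 -m crank '[[[-0.5,-0.878,-0.792,0,0],[-0.5,-0.878,-0.792,0,0],[-0.5,-0.878,-0.792,0,0],[-0.5,-0.878,-0.792,0,0]]]'
python3 -m crank '[[[-0.2,-0.878,-0.792,0,0],[-0.2,-0.878,-0.792,0,0],[-0.2,-0.878,-0.792,0,0],[-0.2,-0.878,-0.792,0,0]]]'
python3 -m crank '[[[0,-0.878,-0.792,0,-0.134],[0,-0.878,-0.792,0,-0.134],[0,-0.878,-0.792,0,-0.134],[0,-0.878,-0.792,0,-0.134],[0,-0.878,-0.792,0,-0.134]]]'
python3 - <<'E'
from h import *
s=read_state();print(s["clock"],s["tcp_pos"],s["ee_rot"],s["joint_pos"],s["opening"],s["contact_force"])
c=capture("wrist");save("w1",c["image"])
P=cloud(c,np.ones((384,512),bool));P=P[(P[:,2]>.182)&(P[:,2]<.205)&(abs(P[:,0]-.52)<.035)&(abs(P[:,1]+.097)<.04)]
print(len(P),P.mean(0),np.percentile(P,[2,98],axis=0))
l=cv2.fitLine(P[:,:2].astype(np.float32),cv2.DIST_HUBER,0,.01,.01).ravel();print(l)
E
```

```text
clock: 1.4
tcp_pos: [0.2398, 0.3521, 0.244]
ee_rot: [0.0, 0.141, 0.99, -0.0]
contact_force: [-0.4, 0.7, 0.2]
opening: 0.0688
finger_force: 0.0
clock: 1.9
tcp_pos: [0.3339, 0.2022, 0.2439]
ee_rot: [0.0, 0.141, 0.99, 0.0]
contact_force: [-0.8, -0.5, 0.0]
opening: 0.0689
finger_force: 0.0
clock: 2.4
tcp_pos: [0.4278, 0.0525, 0.2435]
ee_rot: [0.0, 0.14, 0.99, 0.0]
contact_force: [-0.5, 0.3, -0.1]
opening: 0.055
finger_force: 0.0
clock: 3.02
tcp_pos: [0.5199, -0.0948, 0.2433]
ee_rot: [-0.001, -0.072, 0.997, 0.001]
contact_force: [-0.1, 0.9, 0.2]
opening: 0.0458
finger_force: 0.0
3.025 [ 0.51993534 -0.09478353  0.24330434] [-5.47059941e-04 -7.16442121e-02  9.97429826e-01  7.41495554e-04] [-3.25929079e-01  3.49571926e-01  1.51406275e+00  9.85089382e-04
  1.27954114e+00 -2.04042038e+00] 0.04575158341002519 [-0.14119682  0.91903613  0.22327524]
2671 [ 0.5138352  -0.09627054  0.1975865 ] [[ 0.48603528 -0.1059983   0.19203045]
 [ 0.54374621 -0.0861289   0.20023611]]
[ 0.98907894  0.14738691  0.5138352  -0.09627054]
```

View pics/w1.png

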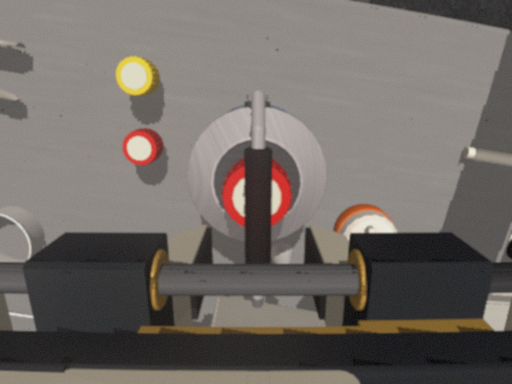

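The grip lies between the fingers, at about x 258, running from y 150 to 270 in the wrist view. The seated red cap is under it at (258,192). I lower the fingers, cage the grip and swing it back along its arc.

```bash
python3 -m crank '[[[0,0,0,0.2,0],[0,0,0,0.37,0],[0.4,0,0,0.37,0],[0.4,0,0,0.37,0],[0.4,0,0,0.37,0]]]'
python3 -m crank '[[[0.4,0,-0.18,0.02,0],[0.4,0,-0.35,0.09,0],[0.4,0,-0.50,0.2,0],[0.4,0,-0.56,0.26,0],[0.4,0,-0.62,0.34,0],[0.4,0,-0.66,0.41,0],[0.4,0,-0.68,0.46,0],[0.4,0,-0.68,0.46,0]]]'
python3 - <<'E'
from h import *
c=capture("side");save("s2",cv2.resize(c["image"][110:260,170:370],None,fx=3,fy=3))
E
```

```text
clock: 3.7
tcp_pos: [0.5207, -0.0968, 0.1896]
ee_rot: [0.001, -0.071, 0.997, -0.0]
contact_force: [0.4, 0.4, 0.3]
opening: 0.0278
finger_force: 0.0
clock: 4.7
tcp_pos: [0.5343, -0.1978, 0.1185]
ee_rot: [-0.001, -0.071, 0.997, 0.0]
contact_force: [-1.1, 0.1, -0.5]
opening: 0.0275
finger_force: 0.0
```

View pics/s2.png

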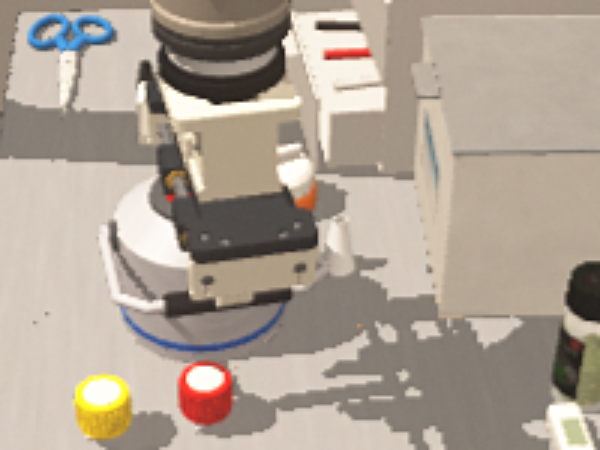

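```bash
python3 -m crank '[[[0.4,0,0,-0.4,0],[0.4,0,0,-0.83,0],[-0.4,0,0.34,-0.83,0],[-0.7,0,0.68,-0.83,0.06],[-0.7,0,0.68,-0.83,0.12],[-0.7,0,0.68,-0.83,0.17],[-0.7,0,0.68,-0.83,0.17]]]'
python3 - <<'E'
from h import *
s=read_state();print(s["tcp_pos"],s["ee_rot"],s["joint_pos"])
c=capture("side");save("s3",cv2.resize(c["image"][110:260,170:370],None,fx=3,fy=3))
G=cloud(c,np.ones((384,512),bool));col=c["image"].reshape(-1,3)
m=(abs(G[:,0]-.534)<.045)&(G[:,1]<-.18)&(G[:,1]>-.225)&(G[:,2]>.06);print("grip",m.sum(),np.median(G[m],0),np.percentile(G[m],[2,98],axis=0))
c=capture("wrist");save("w3",c["image"])
for r in cut_out("cap","wrist")[:3]:
    P=cloud(c,r["region"]);P=P[P[:,2]>.14]
    if len(P)>50: e=cv2.minEnclosingCircle(P[(abs(P[:,2]-.148)<.005)][:,:2].astype(np.float32));print(r["score"],r["rect"],P.mean(0),e)
E
```

```text
clock: 5.62
tcp_pos: [0.5202, -0.0967, 0.2443]
ee_rot: [0.001, 0.194, 0.981, -0.0]
contact_force: [-0.7, -0.6, 0.8]
opening: 0.073
finger_force: 0.0
[ 0.5202225  -0.09665954  0.24429947] [ 5.33512651e-04  1.93649422e-01  9.81070648e-01 -1.60961719e-05] [-3.28668237e-01  3.48542528e-01  1.51275845e+00  1.15290430e-04
  1.27922989e+00 -1.50973634e+00]
grip 778 [ 0.51515408 -0.1933202   0.29803164] [[ 0.49085823 -0.21333803  0.09410834]
 [ 0.57328103 -0.1806999   0.33605294]]
0.9 [223.4, 151.8, 76.3, 78.9] [ 0.51654205 -0.09563234  0.14957374] ((0.5181959867477417, -0.09644530713558197), 0.02611379139125347)
```

View pics/s3.png

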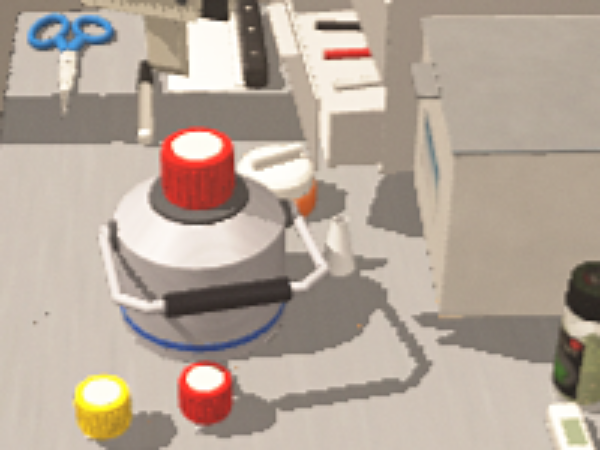

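View pics/w3.png

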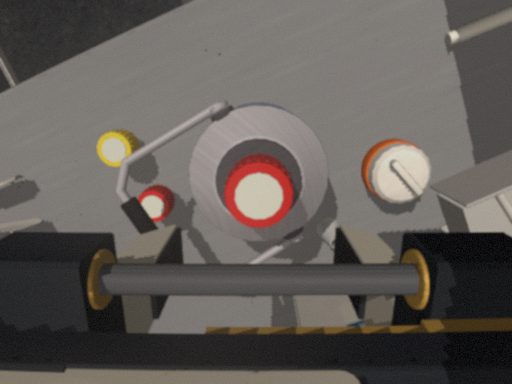

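```bash
python3 - <<'E'
from h import *
c=capture("side");G=cloud(c,np.ones((384,512),bool))
m=(abs(G[:,0]-.534)<.03)&(G[:,1]<-.17)&(G[:,1]>-.225)&(G[:,2]>.06)&(G[:,2]<.14);print("grip",m.sum(),G[m].mean(0),np.percentile(G[m],[2,98],axis=0))
E
python3 -m crank '[[[-0.7,0.01,0,0.4,0],[-0.7,0.01,0,0.73,0],[-0.7,0.01,0,0.73,0],[0.3,0.01,0,0.73,0],[1,0.01,0,0.73,0],[1,0.01,0,0.73,0],[1,0.01,0,0.73,0]]]' 20
python3 -m crank '[[[1,0,0,0,0.02],[1,0,0,0,0.04],[1,0,0,0,0.06],[1,0,0,0,0.08],[1,0,0,0,0.08]]]'
python3 -c "
from rig import *;s=read_state();print(s['moment'],s['joint_pos'][5])"
python3 -m crank '[[[1,0,0,0,0.03],[1,0,0,0,0.06],[1,0,0,0,0.06]]]'
python3 -c "
from rig import *;s=read_state();print(s['moment'],s['joint_pos'][5])"
```

```text
grip 251 [ 0.53370607 -0.20585166  0.10256248] [[ 0.50457371 -0.21335599  0.09345212]
 [ 0.56337616 -0.19580345  0.10749371]]
clock: 6.7
tcp_pos: [0.5194, -0.0967, 0.1355]
ee_rot: [0.001, 0.195, 0.981, -0.0]
contact_force: [-0.3, 0.6, 6.8]
opening: 0.0499
finger_force: 20.0
clock: 7.32
tcp_pos: [0.5197, -0.0968, 0.1355]
ee_rot: [0.002, 0.316, 0.949, 0.0]
contact_force: [0.1, 0.2, 5.9]
opening: 0.0499
finger_force: 20.0
[-0.09911838  0.07258099 -0.09046712] -1.2561324075842455
clock: 7.7
tcp_pos: [0.5196, -0.0968, 0.1355]
ee_rot: [0.001, 0.404, 0.915, 0.0]
contact_force: [0.2, 0.6, 5.2]
opening: 0.0497
finger_force: 20.0
[-0.14389416  0.10151837 -0.04237331] -1.0672617566202827
```

```bash
python3 -m crank '[[[1,0,0,0,0.03],[1,0,0,0,0.06],[1,0,0,0,0.09]]]'
python3 -c "
from rig import *;s=read_state();print(s['moment'],s['joint_pos'][5])"
python3 -m crank '[[[1,0,0,0,0.03],[1,0,0,0,0.06],[1,0,0,0,0.06]]]'
python3 -c "
from rig import *;s=read_state();print(s['moment'],s['joint_pos'][5])"
```

```text
clock: 8.07
tcp_pos: [0.5197, -0.097, 0.1356]
ee_rot: [0.002, 0.53, 0.848, 0.0]
contact_force: [-0.0, -0.6, 5.7]
opening: 0.0495
finger_force: 20.0
[-0.23547593  0.10910403  0.0707369 ] -0.782761511907838
clock: 8.45
tcp_pos: [0.5193, -0.0968, 0.1355]
ee_rot: [0.001, 0.606, 0.795, 0.0]
contact_force: [-0.9, -0.4, 7.4]
opening: 0.0496
finger_force: 20.0
[-0.11972218  0.30335544  0.37227992] -0.5968730835218076
```

A firm stop after about 0.9 rad (moment 0.37 N·m). Now a small lift to test it.

```bash
python3 -m crank '[[[1,0,0,-0.03,0],[1,0,0,-0.06,0],[1,0,0,-0.06,0]]]'
python3 -m crank '[[[1,0,0,-0.06,0],[1,0,0,-0.12,0],[1,0,0,-0.12,0]]]'
python3 - <<'E'
from h import *
c=capture("side");save("s4",cv2.resize(c["image"][110:260,170:370],None,fx=3,fy=3))
E
```

```text
clock: 8.82
tcp_pos: [0.5188, -0.0964, 0.1436]
ee_rot: [-0.0, 0.607, 0.795, 0.0]
contact_force: [0.1, 0.7, -1.0]
opening: 0.0498
finger_force: 20.0
clock: 9.2
tcp_pos: [0.5193, -0.0966, 0.1625]
ee_rot: [0.001, 0.606, 0.795, 0.0]
contact_force: [-0.2, 0.4, -1.8]
opening: 0.05
finger_force: 20.0
```

View pics/s4.png

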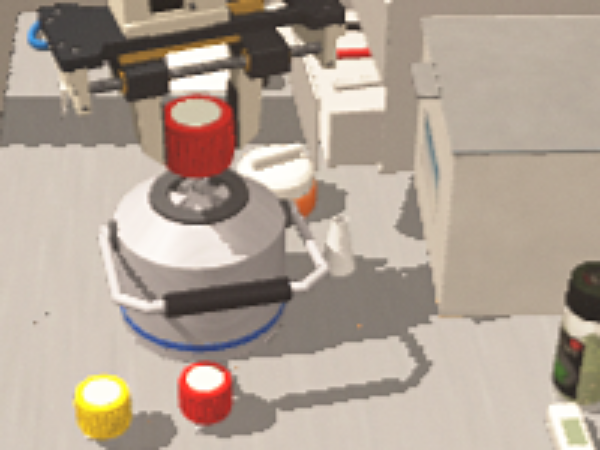

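The cap, at (200,135) in the crop, has lifted out with its stem showing, and the handle is still back. I raise it a further 60 mm and hold.

```bash
python3 -m crank '[[[1,0,0,-0.1,0],[1,0,0,-0.2,0],[1,0,0,-0.3,0],[1,0,0,-0.4,0],[1,0,0,-0.4,0],[1,0,0,-0.4,0],[1,0,0,-0.4,0],[1,0,0,-0.4,0]]]'
python3 - <<'E'
from h import *
c=capture("side");save("s5",cv2.resize(c["image"][70:260,170:370],None,fx=3,fy=3))
for r in cut_out("cap","side")[:3]:
    P=cloud(c,r["region"]);print(r["score"],r["rect"],np.median(P,0),np.percentile(P[:,2],[5,98]))
G=cloud(c,np.ones((384,512),bool))
m=(abs(G[:,0]-.534)<.03)&(G[:,1]<-.17)&(G[:,1]>-.225)&(G[:,2]>.06)&(G[:,2]<.14);print("grip",m.sum(),G[m].mean(0))
E
```

```text
clock: 10.25
tcp_pos: [0.5186, -0.0964, 0.2207]
ee_rot: [-0.0, 0.606, 0.795, -0.0]
contact_force: [-0.0, 0.3, -1.6]
opening: 0.0497
finger_force: 20.0
0.84 [196.8, 234.1, 20.6, 20.9] [ 0.44873817 -0.23254696  0.03828038] [0.01605095 0.04233455]
0.55 [221.8, 118.9, 24.1, 31.0] [ 0.51935682 -0.11052128  0.22409608] [0.18301963 0.23449367]
0.51 [228.1, 231.1, 17.3, 21.5] [ 0.51661827 -0.22375784  0.03786378] [0.01508091 0.04174029]
grip 253 [ 0.53381861 -0.20588656  0.10257414]
```

View pics/s5.png

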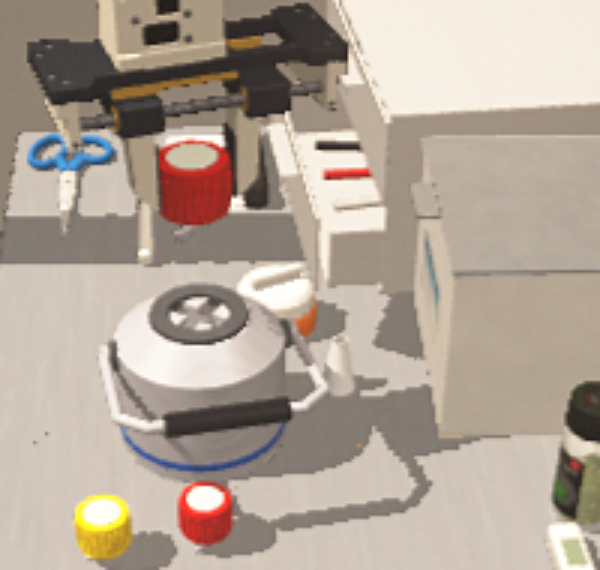

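The cap is held upright at (195,185), its underside at about z 0.196. The handle is down and the bystanders are unmoved, so I hand in.

```bash
python3 -c "
from rig import *;print(close_job())"
```

```text
the job is handed in; nothing more can be done
None
```

The job is handed in at about 10 s on the robot's clock: the handle is back in its detent, and the red cap is unlocked and held upright and still about 85 mm above its seat. I never tried the locked direction, because the first way I turned it was the one that opened. The hand-in returned no verdict.

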